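# Press the sample case shut and stack it

## Task

One of the two sample cases in the sloping rack has its lid standing ajar: press that lid down, while the case lies in the rack, until it is fully shut. Then lift that case out and set it gently, lid up, on top of the column of cases on the cork mat, squarely in line with the case below. Leave the other case and everything else where they are.

Things in the scene. Friction and masses are not known exactly. Their poses are not given: they have to be found in the camera images.
- rack: fixed rack; aluminium deck 130 x 270 mm (y) sloped 30 degrees, low at -x, high at +x, centre 62 mm above the table; two bays centred at y = -70 and +70 mm, a case in each, lying on two 10 mm high runners against a stop lip at the low end (50 mm wide, 6 mm thick, 12 mm above the runners); origin under its centre on the table, z up
- case_a: black plastic case, body 84 (x) x 60 (y) x 31 mm high plus 9 mm white lid (set in 2 mm all round, thumb tab 3 mm past the -x end): 40 mm high shut, 0.17 kg; origin: centre of the underside; z out through the lid; it lies in one of the rack's bays, z leaning 30 degrees toward the rack's -x; the one to close and stack: its lid is ajar at the low (-x) edge
- lid_a (a joint): opening angle of case_a's lid, rad: 0 = flush and shut, 0.2 to 0.35 at the start; hinged along y at the case's high edge (x = +40 mm, 31 mm above the underside in the case's frame); stiff: stays where left, takes about 5 N at the free edge to push it
- lid_a_press (a point): point on the lid's top face, on its centre line, 12 mm in from the free edge (68 mm from the hinge); when shut it is at (-28, 0, 40) mm in the frame of case_a
- case_b: black plastic case, body 84 (x) x 60 (y) x 31 mm high plus 9 mm white lid (set in 2 mm all round, thumb tab 3 mm past the -x end): 40 mm high shut, 0.17 kg; origin: centre of the underside; z out through the lid; identical but already shut, in the rack's other bay; leave it
- mat: fixed cork mat, 210 (x) x 150 (y) x 3 mm, under the column; origin at its underside's centre
- column_low: black plastic case, body 84 (x) x 60 (y) x 31 mm high plus 9 mm white lid (set in 2 mm all round, thumb tab 3 mm past the -x end): 40 mm high shut, 0.17 kg; origin: centre of the underside; z out through the lid; shut, lies flat on the mat, bottom of the column
- column_top: black plastic case, body 84 (x) x 60 (y) x 31 mm high plus 9 mm white lid (set in 2 mm all round, thumb tab 3 mm past the -x end): 40 mm high shut, 0.17 kg; origin: centre of the underside; z out through the lid; shut, lies squarely on column_low; its lid's top, 40 mm above its origin, is where case_a goes
- oil_bottle: small amber bottle, 28 mm diameter, 60 mm high, at the +x end of the mat behind the column; bystander, origin at the centre of its underside
- objective: brass microscope objective standing up, 32 mm diameter, 50 mm high; bystander, origin at the centre of its underside
- petri: clear round dish with lid, 64 mm diameter, 16 mm high; bystander, origin at the centre of its underside
- beaker: glass beaker, 60 mm diameter, 70 mm high; bystander, origin at the centre of its underside
- tip_box: blue box with clear top, 85 x 120 x 70 mm; bystander, origin at the centre of its underside
- reagent: white bottle, 70 mm diameter, 150 mm high; bystander, origin at the centre of its underside
Mind the look-alikes: they are no part of the job. Leave any red look-alike of the case_a alone.

How it is judged:
On the way:
1. the lid of case_a is pressed shut (within 0.03 rad) while the case still lies in its bay (within 20 mm of its start) (value of joint lid_a below 0.03 rad and distance of case_a from where it was at the start of the episode below 0.02 m), for 0.2 s.
At the end, for the whole second after the job is handed in: case_a, its lid shut within 0.03 rad, rests lid up on column_top: centred on it within 8 mm, its length in line within 0.12 rad (either way round), upright within 0.06 rad and at rest; both column cases are within 15 mm and case_b within 20 mm of where they started, the bystanders within 30 mm (value of joint lid_a below 0.03 rad and horizontal distance between case_a and column_top below 0.008 m and z of case_a in the frame of column_top between 0.036 and 0.044 m and angle between the x axis of case_a and the x axis of column_top, either way round below 0.12 rad and angle between each of case_a, column_top's own z axis and vertical below 0.06 rad and distance of each of column_low, column_top from where it was at the start of the episode below 0.015 m and distance of case_b from where it was at the start of the episode below 0.02 m and linear speed of case_a below 0.02 m/s and distance of each of oil_bottle, objective, petri, beaker, tip_box, reagent from where it was at the start of the episode below 0.03 m); the robot touches nothing.
It fails at once if case_a is dropped: it moves faster than 0.45 m/s while the fingers do not touch it (a fall of about 10 mm) (contact force between the fingers and case_a below 0.05 N and linear speed of case_a above 0.45 m/s).
It fails at once if case_b or a bystander is knocked out of its place (case_b by 20 mm, the others by 30 mm) (distance of case_b from where it was at the start of the episode above 0.02 m or distance of any of oil_bottle, objective, petri, beaker, tip_box, reagent from where it was at the start of the episode above 0.03 m).
It fails at once if the column is knocked askew (a case of it moved 30 mm or tipped 0.3 rad) (distance of any of column_low, column_top from where it was at the start of the episode above 0.03 m or angle between any of column_low, column_top's own z axis and vertical above 0.3 rad).
It also fails if it takes over 53 s, if anything falls off the work surface, if the arm or the gripper's body presses on something with over 40 N, if the wrist force passes 120 N, or if a joint passes its speed limit or range.

## Robot

A 6-joint arm with a two-finger parallel gripper is mounted at the origin on the work surface. World frame = base frame: x ahead of the robot, y to its left, z up, the work surface at z = 0. Lengths are in m, angles in rad, forces in N, time in s.
With the tool pointing down it reaches from about 0.325 to 0.775 m from the base axis. Payload 5.5 kg.
Tool frame: the origin (TCP) lies midway between the tips of the shut fingers; the grasp point (between the pads) lies 19 mm behind it (manip.grasp_offset is the z of the grasp point in the tool frame, in m); z points along the fingers, y is the direction in which the jaws open and shut (so a half turn about z gives the same grasp; the last joint's range is limited). The gripper opens to 85 mm and grips with 20 to 120 N. Pads are 22 mm wide; open, the fingers measure 114 mm over their backs; the gripper's body (76 mm by 85 mm) begins 54 mm behind the grasp point. The pads swing forward as they close: fully open they stand 13 mm farther back than shut.
Start: joints at [-1.193, 0.091, 1.231, -0, 1.82, -0.057], TCP at [0.253, -0.544, 0.231] pointing down, gripper open.
Joint ranges: [-2.87, 2.87], [-0.86, 2.18], [0.17, 2.46], [-1.51, 4.65], [0.06, 2.69], [-2.65, 2.65]. Speed limits (rad/s): [2.57, 2.57, 3.01, 3.14, 3.14, 3.14].

## Interface

Orientations are given as a unit quaternion [w, x, y, z].
In Python, from bench import manip gives the robot as it stands.
- The arm moves only by the tool step_arm, never from a script. Its argument "commands" is a list of rows, each a list of 7 numbers: the turn, a rotation vector about the tool's x, y, z scaled (see below), then the shift along the tool's x, y, z scaled (see below), then the closure, from 0 (fully open) to 1 (shut). A call has 1 to 20 rows; each row shifts and turns the commanded pose from where the row before left it, along the tool's axes as they then stand; what a row does not reach is not made up. The controller multiplies each number of a shift by 40 mm and each number of a turn by 4 degrees. A row lasts 1/12 s, in which the tool goes at most 41.7 mm and 7.16 degrees, less where a joint would pass 70% of its speed; a pose out of reach is approached as far as the arm can. A call with a number of a shift or a turn outside -1 to 1 is refused whole. A call with a gripper value outside its range is refused whole. The fingers move at their own pace and stop on an object; the grip force is fixed at half the most. Time passes only in rows, so rows that do not move let the fingers close. It gives the time, the measured TCP pose, the force and the opening at its end, in the units of the state.
- manip.observe(): the state, without advancing time (a new reading comes with each control period).
- manip.grab_frame(name): name is "side" or "top"; returns the picture (384x512x3 uint8, red, green, blue); there is no depth.
- manip.get_calibration(name): a dict with "fovy" (degrees; the focal length in pixels is half the picture's height over the tangent of half this angle, whatever the lens; pixels are square), "cx", "cy" (the principal point, pixels), "extrinsics" (4x4, takes a point from camera to world coordinates). Camera axes: x right, y down, z forward; pixel columns grow to the right and rows downward; lengths in m; the calibration is good to about 2 mm. A picture is of the moment at which its call begins. get_calibration takes no time and is no camera call.
- manip.finish_job(): hands the job in, once; it reports no verdict.
Trained networks look in the newest picture that a camera, given by its name, has taken for a name from the list of things; names that differ only in an ending like _2 or _b are one class to them, and where a whole thing is asked for, a point or a joint stands for the part that bears it (a point fixed in the world has none). Each returns a list of dicts, best first, with "p" (0 to 1); they miss things now and then, are a little off and sometimes report something else, mostly with a low value. They report only what shows in the picture. A call takes as long as a camera call. They do not tell look-alikes from the thing itself.
- manip.boxes_of(camera, name): "uv" ([column, row] in pixels, amid what is visible of it).
- manip.pinpoint(camera, name): "uv" ([column, row] in pixels: a listed point, or the origin of a listed thing).
The state is a dict: "t": time; "qpos": joint angles; "dq": joint speeds; "effort": joint torques, N m; "eef_pos": TCP position; "tcp_rot": TCP orientation; "ft_force": force on the tool from outside, world axes, zero at the start; "moment": the same for the moment, N m; "opening": finger opening in m.
Only numpy, scipy, OpenCV 4.12 (cv2) and the standard library are available. Lean on these libraries where they do the work, as an engineer would, in place of code of your own. Each camera call takes 0.05 s, during which the arm holds its last target. There are 200 camera calls.

## Working session

There is one attempt and no reset: what is moved stays moved. The work goes in short steps, Python scripts to look and compute and a tool call to move; the robot and the scene stay as the last step left them, time stands still between calls to the robot, and variables do not carry over. Pictures are saved under pics/ and viewed, about 8 in all and at most 12, crops included, and the job is handed in when it is done.

Besides the shell and the picture viewer there is one more tool, called as name(argument=value, ...) on one line, values as JSON. step_arm: Moves the arm, as the interface text tells. Shifts and turns lie within -1 to 1; 1 stands for 40 mm of shift or 4 degrees of turn. Its arguments: {"type":"object","properties":{"commands":{"type":"array","items":{"type":"array","items":{"type":"number"}}}},"required":["commands"]}

```bash
mkdir -p pics; python3 - <<'E'
from bench import manip
import cv2,numpy as np
for c in("side","top"):
    im=manip.grab_frame(c);cv2.imwrite(f"pics/{c}0.png",im[:,:,::-1])
    k=manip.get_calibration(c);print(c,k["fovy"],k["cx"],k["cy"],np.round(k["extrinsics"],4).tolist())
    for n in("case_a","lid_a_press","rack","column_top","mat","oil_bottle"):
        print(n,[(np.round(d["uv"]).tolist(),round(d["p"],2)) for d in manip.pinpoint(c,n)])
s=manip.observe();print(s["t"],s["eef_pos"],s["tcp_rot"],manip.grasp_offset)
E
```

```text
side 54.74262193371513 264.2259037784079 195.5333890056389 [[-0.8796, -0.2287, 0.4171, 0.0949], [-0.4751, 0.4665, -0.7461, 0.7931], [-0.024, -0.8544, -0.519, 0.6387], [0.0, 0.0, 0.0, 1.0]]
case_a [([275.0, 166.0], 0.86), ([363.0, 187.0], 0.81), ([293.0, 186.0], 0.74), ([313.0, 167.0], 0.55), ([222.0, 238.0], 0.3)]
lid_a_press [([369.0, 180.0], 0.7), ([321.0, 156.0], 0.65), ([274.0, 153.0], 0.59)]
rack [([300.0, 197.0], 0.57), ([230.0, 245.0], 0.2)]
column_top [([229.0, 244.0], 0.71)]
mat [([225.0, 252.0], 0.98)]
oil_bottle [([314.0, 165.0], 0.63), ([170.0, 336.0], 0.52), ([222.0, 238.0], 0.47)]
top 50.536075360595106 260.3771739177487 195.74373685634237 [[-0.0068, -0.9979, 0.0646, 0.4361], [-0.9999, 0.0074, 0.0084, -0.0447], [-0.0089, -0.0645, -0.9979, 1.4522], [0.0, 0.0, 0.0, 1.0]]
case_a [([344.0, 154.0], 0.87), ([284.0, 206.0], 0.83), ([328.0, 198.0], 0.75), ([348.0, 254.0], 0.6)]
lid_a_press [([358.0, 151.0], 0.75), ([339.0, 260.0], 0.67)]
rack [([306.0, 205.0], 0.82)]
column_top [([196.0, 190.0], 0.59)]
mat [([199.0, 191.0], 0.7)]
oil_bottle [([214.0, 172.0], 0.45), ([391.0, 181.0], 0.31), ([199.0, 194.0], 0.17)]
0.7 [ 0.25273992 -0.54418693  0.23129792] [ 7.58538547e-06  9.76463045e-01  2.15684776e-01 -4.08935604e-06] -0.0187
```

```bash
python3 - <<'E'
import cv2,numpy as np
s=cv2.imread("pics/side0.png");t=cv2.imread("pics/top0.png")
cv2.imwrite("pics/s1.png",cv2.resize(s[90:360,140:450],None,fx=2.2,fy=2.2,interpolation=3)[:600,:800])
cv2.imwrite("pics/t1.png",cv2.resize(t[100:300,150:410],None,fx=3,fy=3,interpolation=3))
E
```

```text
(no output)
```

View pics/s1.png

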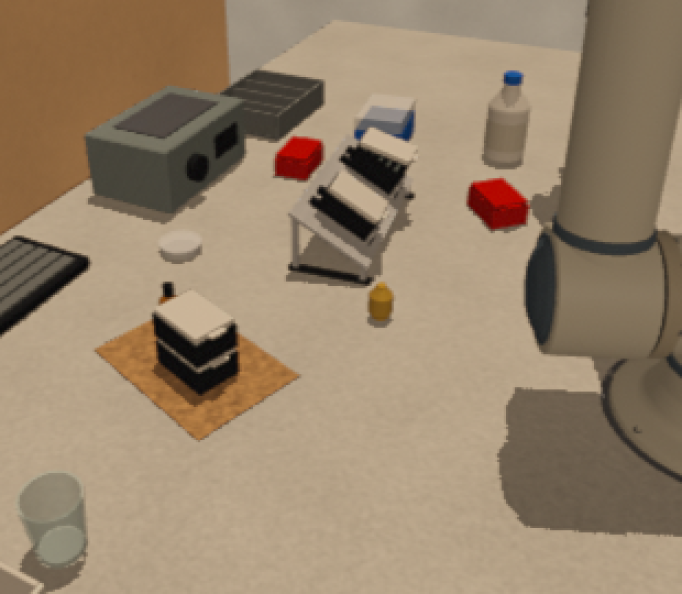

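View pics/t1.png

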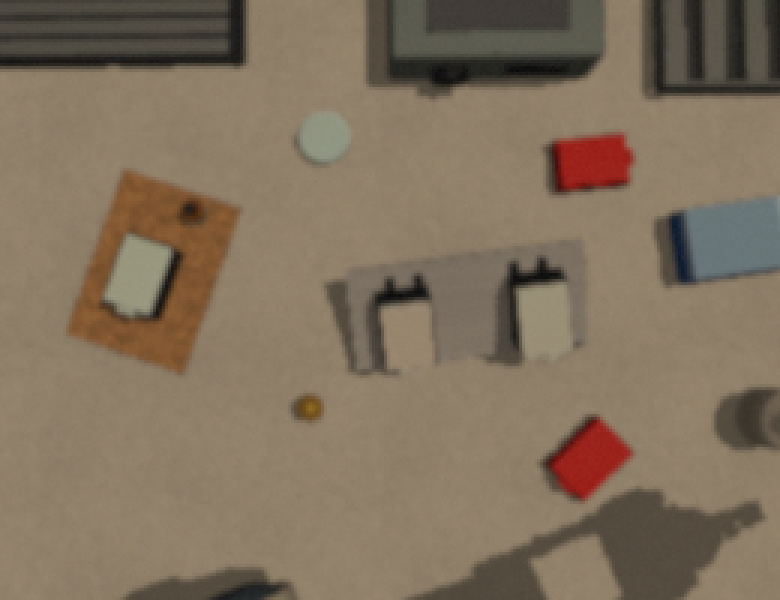

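The side picture shows the column at about (229,238), the near rack case at (297,183) and the far one at (310,158). The red look-alikes are at (275,161) and (366,182). In the top picture the same two rack cases are at about (284,208) and (331,206). Next I'll find which lid is ajar in a close crop.

```bash
python3 - <<'E'
import cv2,numpy as np
s=cv2.imread("pics/side0.png");t=cv2.imread("pics/top0.png")
a=cv2.resize(s[140:225,262:337],None,fx=7,fy=7,interpolation=2)[:590]
b=cv2.resize(t[175:230,262:350],None,fx=4,fy=4,interpolation=2)
cv2.imwrite("pics/c2.png",np.hstack([a[:, :525],np.pad(b,((0,a.shape[0]-b.shape[0]),(0,0),(0,0)))])[:, :800])
E
```

```text
(no output)
```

View pics/c2.png

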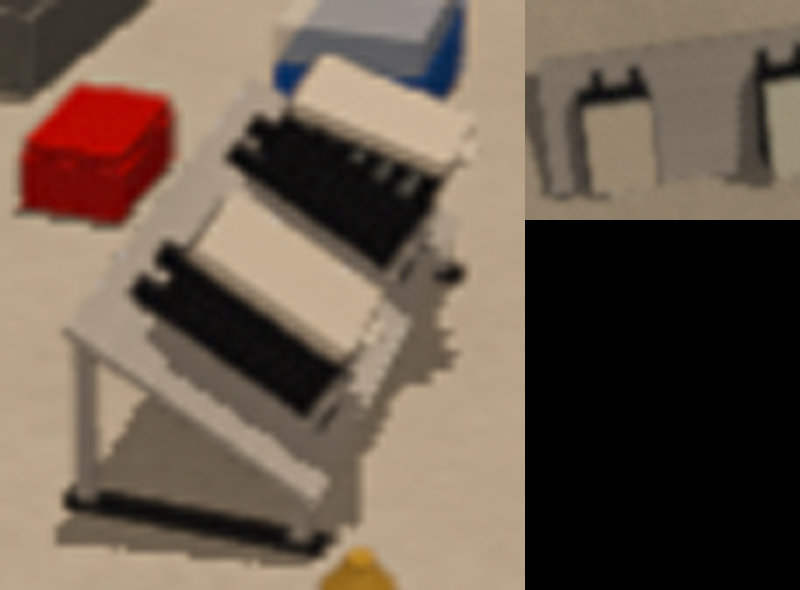

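The far case, at rack y = -70, side (310,158) and top (331,206), has the wedge-shaped gap. That is case_a. Next I'll fit poses to the corners.

```bash
cat > h.py <<'E'
import numpy as np,cv2
from bench import manip
from scipy.optimize import least_squares
from scipy.spatial.transform import Rotation as R
K={c:manip.get_calibration(c) for c in("side","top")}
def proj(c,P):
    k=K[c];T=np.linalg.inv(k["extrinsics"]);q=np.atleast_2d(P)@T[:3,:3].T+T[:3,3]
    f=192/np.tan(np.radians(k["fovy"]/2));return np.c_[k["cx"]+f*q[:,0]/q[:,2],k["cy"]+f*q[:,1]/q[:,2]]
LID=np.array([[40,28,40],[40,-28,40],[-40,-28,40],[-40,28,40]])/1e3 # hinge+y,hinge-y,free-y,free+y
BOD=np.array([[42,30,0],[42,-30,0],[-42,-30,0],[-42,30,0],[42,30,31],[42,-30,31],[-42,-30,31],[-42,30,31]])/1e3
H=np.array([.04,0,.031])
def lid(th): return (LID-H)@R.from_euler("y",th).as_matrix().T+H   # +y turn lifts -x end
Z=lambda a:R.from_euler("z",a).as_matrix()
def rackpose(p,yb): # p=x,y,yaw,s(along slope up),n(height of underside over deck centre)
    M=Z(p[2])@R.from_euler("y",-np.pi/6).as_matrix()
    return M,np.array([p[0],p[1],.062])+M@np.array([p[3],yb,p[4]])
E
cat > fit.py <<'E'
from h import *
cr=lambda pts,x0,y0,f:np.array(pts,float)/f+[x0,y0]-.5+.5/f
S=lambda p:cr(p,262,140,7); T=lambda p:cr(p,150,100,3); S2=lambda p:cr(p,140,90,2.2)
la,lb=S([(293,100),(325,55),(475,125),(440,165)]),S([(190,250),(232,197),(385,300),(338,358)])
ba=S([(385,268)]);bb=S([(308,415)])
ta,tb=T([(515,285),(567,280),(572,352),(523,362)]),T([(380,302),(428,297),(433,368),(385,372)])
dk=T([(350,272),(582,240),(584,345),(357,372)]);ds=S([(65,332),(255,80),(325,485)])
D=np.array([[65,135,0],[65,-135,0],[-65,-135,0],[-65,135,0]])/1e3
def res(p):
    Ma,oa=rackpose(p,-.07);Mb,ob=rackpose(p,.07);L=lid(p[5]);
    Dw=D@Ma.T+[p[0],p[1],.062]
    r=[proj("side",L@Ma.T+oa)-la,proj("side",LID@Mb.T+ob)-lb,proj("side",BOD[3]@Ma.T+oa)-ba,proj("side",BOD[3]@Mb.T+ob)-bb,
     proj("top",L@Ma.T+oa)-ta,proj("top",LID@Mb.T+ob)-tb,proj("top",Dw)-dk,proj("side",Dw[[0,1,3]])-ds]
    return np.vstack(r)
g=lambda p:np.r_[res(p).ravel(),(p[4]-.01)/.001,(p[3]+.017)/.01]
o=least_squares(g,[.43,-.19,.1,-.01,.01,.27],loss="soft_l1");print(np.round(o.x,4));print(np.round(res(o.x),1).tolist())
ct=T([(130,235),(177,247),(152,320),(102,304)]);cs=S2([(153,310),(190,291),(237,328),(200,343)])
mt=T([(125,170),(240,208),(187,375),(68,333)]);MT=np.array([[105,75,3],[105,-75,3],[-105,-75,3],[-105,75,3]])/1e3
def rc(p):
    M=Z(p[2]);return np.vstack([proj("top",LID@M.T+[p[0],p[1],.043])-ct,proj("side",LID@M.T+[p[0],p[1],.043])-cs])
rm=lambda p:(proj("top",MT@Z(p[2]).T+[p[0],p[1],0])-mt)
c=least_squares(lambda p:rc(p).ravel(),[.43,.15,-.3],loss="soft_l1");print("col",np.round(c.x,4));print(np.round(rc(c.x),1).tolist())
m=least_squares(lambda p:rm(p).ravel(),[.43,.15,-.3]);print("mat",np.round(m.x,4),np.round(rm(m.x),1).tolist())
np.save("fit.npy",np.r_[o.x,c.x])
# overlay
Ma,oa=rackpose(o.x,-.07);Mb,ob=rackpose(o.x,.07);C=Z(c.x[2]);out=[]
for n,(x0,y0,w,h,f) in {"side":(200,135,140,130,4),"top":(170,160,190,80,4)}.items():
    im=cv2.imread(f"pics/{n}0.png")[y0:y0+h,x0:x0+w];im=cv2.resize(im,None,fx=f,fy=f,interpolation=2)
    for P,col in[(lid(o.x[5])@Ma.T+oa,(0,255,0)),(BOD[:4]@Ma.T+oa,(0,255,255)),(LID@Mb.T+ob,(0,255,0)),(BOD[:4]@Mb.T+ob,(0,255,255)),(LID@C.T+np.r_[c.x[:2],.043],(255,0,0)),(BOD[:4]@C.T+np.r_[c.x[:2],.003],(255,0,255)),(D@Ma.T+[o.x[0],o.x[1],.062],(0,0,255))]:
        q=(proj(n,P)-[x0,y0]+.5)*f;cv2.polylines(im,[np.int32(q)],1,col,1)
    cv2.imwrite(f"pics/ov_{n}.png",im)
E
python3 fit.py
```

```text
[ 0.502  -0.1865  0.1178  0.      0.0085  0.2592]
[[-1.2, 0.5], [-1.0, 0.2], [-0.2, -1.0], [0.8, 0.4], [0.6, -1.5], [0.3, -2.0], [-0.2, -1.7], [1.7, -1.3], [0.3, 0.0], [-0.6, 0.1], [-1.8, 1.4], [-2.1, 1.0], [-1.7, 0.5], [-2.2, -0.7], [0.7, 1.8], [1.7, 1.3], [1.9, -1.2], [1.3, -0.5], [-2.2, 0.0], [0.5, 0.6], [0.6, -0.6], [-0.6, 0.0], [-0.4, -1.2], [-0.4, -1.1], [-1.5, 2.4]]
col [ 0.5389  0.1876 -0.2901]
[[-2.5, 0.4], [-2.3, 1.0], [-0.8, -0.6], [0.0, 0.1], [0.3, -0.4], [0.5, -1.1], [0.0, -5.2], [-0.4, -1.6]]
mat [ 0.5519  0.1786 -0.3253] [[-0.3, -0.4], [0.9, -0.2], [-0.2, -0.1], [-0.3, 0.7]]
```

```bash
python3 -c "
import cv2,numpy as np
a=cv2.imread('pics/ov_side.png');b=cv2.imread('pics/ov_top.png')
cv2.imwrite('pics/ov.png',a);cv2.imwrite('pics/ov2.png',b)"
```

```text
(no output)
```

View pics/ov.png

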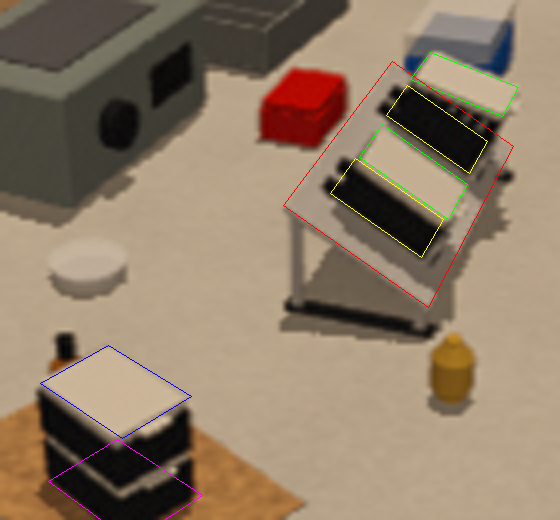

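View pics/ov2.png

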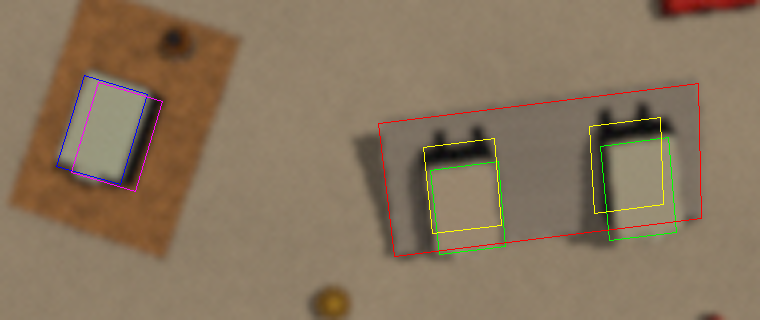

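```bash
cat >> h.py <<'E'
from scipy.ndimage import map_coordinates,gaussian_filter
def icp(model,p,imgs,prior,W=3.5,it=15,verbose=1):
    """model(p)->list of (cam,A,B,tag); snaps sampled edges to strongest gradient along the normal"""
    G={c:gaussian_filter(im.astype(float),(.7,.7,0)) for c,im in imgs.items()}
    p=np.array(p,float)
    for k in range(it):
        w=W if k<6 else 2.
        T=[]
        for c,A,B,tag in model(p):
            a,b=proj(c,np.array([A,B]));d=(b-a)/np.linalg.norm(b-a);n=np.array([-d[1],d[0]])
            t=np.linspace(.12,.88,15);o=np.arange(-w,w+.01,.25)
            X=a+t[:,None]*(b-a);Q=X[:,None]+o[None,:,None]*n
            v=np.stack([map_coordinates(G[c][...,j],[Q[...,1],Q[...,0]],order=1) for j in range(3)],-1)
            g=np.linalg.norm(np.gradient(v,axis=1),axis=-1)/.25
            j=g.argmax(1);off=np.median(o[j]);st=np.median(g.max(1))
            T.append((c,tag,X.mean(0)+n*off,n,min(st/25,1.)))
        def r(q):
            e=[]
            for (c,A,B,_),(cc,_,x,n,wt) in zip(model(q),T):
                e.append(wt*(((proj(c,np.array([A,B]))).mean(0)-x)@n))
            return np.array(e)
        def r2(q):  # orientation kept by ends
            return np.r_[r(q),prior(q)]
        s=least_squares(r2,p,loss="soft_l1");p=s.x
    if verbose:print([(t[0][0]+t[1],round(float(e),1),round(t[4],1)) for t,e in zip(T,r(p))])
    return p
def quad(c,P,tag,idx=(0,1,2,3)): return [(c,P[i],P[(i+1)%4],tag+"hmfp"[i]) for i in idx] # hinge,-y,free,+y edges
E
cat > fit2.py <<'E'
from h import *
im={c:cv2.imread(f"pics/{c}0.png") for c in("side","top")};f=np.load("fit.npy")
D=np.array([[65,135,0],[65,-135,0],[-65,-135,0],[-65,135,0]])/1e3
def mr(p):
    Ma,oa=rackpose(p,-.07);Mb,ob=rackpose(p,.07);L=lid(p[5])@Ma.T+oa;Lb=LID@Mb.T+ob;B=BOD@Ma.T+oa;Bb=BOD@Mb.T+ob;Dw=D@Ma.T+[p[0],p[1],.062]
    return quad("side",L,"A",(0,1,2,3))+quad("side",Lb,"B",(0,1,2))+quad("top",L,"A")+quad("top",Lb,"B")+quad("side",B[:4],"a",(3,))+quad("side",Bb[:4],"b",(3,))+quad("top",Dw,"D",(0,1,3))+quad("side",Dw,"D",(0,3))+quad("top",B[:4],"a",(0,))+quad("top",Bb[:4],"b",(0,))
p=icp(mr,f[:6],im,lambda q:[(q[4]-.01)/.003]);print(np.round(p,4))
MT=np.array([[105,75,3],[105,-75,3],[-105,-75,3],[-105,75,3]])/1e3
def mc(p):
    M=Z(p[2]);o=np.r_[p[:2],0];L=LID@M.T+o+[0,0,.043];B=BOD@M.T+o
    return quad("side",L,"L",(0,1))+quad("top",L,"L")+quad("side",B[:4]+[0,0,.003],"b",(2,3))+quad("top",B[:4]+[0,0,.003],"b",(1,))+quad("side",B[4:]+[0,0,.043],"t",(2,3))
c=icp(mc,[.54,.185,-.31],im,lambda q:[]);print(np.round(c,4))
m=icp(lambda p:quad("top",MT@Z(p[2]).T+[p[0],p[1],0],"M"),[.552,.1786,-.325],im,lambda q:[]);print("mat",np.round(m,4))
np.save("fit.npy",np.r_[p,c])
M,o=rackpose(p,-.07);print("caseA",o.round(4),"press shut",(o+M@[-.028,0,.04]).round(4),"Bc",rackpose(p,.07)[1].round(4))
C=Z(c[2]);Mb,ob=rackpose(p,.07);fr=[]
for n,(x0,y0,w,h) in {"side":(265,140,70,60),"top":(180,170,180,60)}.items():
    k=800//w if n=="side" else 4
    g=cv2.resize(im[n][y0:y0+h,x0:x0+w],None,fx=k,fy=k,interpolation=2)
    for P,col in[(lid(p[5])@M.T+o,(0,255,0)),(BOD[:4]@M.T+o,(0,255,255)),(LID@Mb.T+ob,(0,255,0)),(BOD[:4]@Mb.T+ob,(0,255,255)),(LID@C.T+np.r_[c[:2],.043],(255,0,0)),(D@M.T+[p[0],p[1],.062],(0,0,255))]:
        cv2.polylines(g,[np.int32((proj(n,P)-[x0,y0]+.5)*k)],1,col,1)
    fr.append(cv2.resize(g,None,fx=.5,fy=.5) if n=="side" else g)
w=max(x.shape[1] for x in fr);cv2.imwrite("pics/ov3.png",np.vstack([np.pad(x,((0,0),(0,w-x.shape[1]),(0,0))) for x in fr]))
E
python3 fit2.py
```

```text
[('sAh', 0.0, 1.0), ('sAm', 0.6, 1.0), ('sAf', 0.1, np.float64(0.7)), ('sAp', 1.4, 1.0), ('sBh', -0.5, 1.0), ('sBm', 0.0, 1.0), ('sBf', -0.4, np.float64(0.9)), ('tAh', 0.5, 1.0), ('tAm', 1.0, np.float64(0.7)), ('tAf', -0.1, np.float64(0.4)), ('tAp', -1.2, 1.0), ('tBh', 0.9, 1.0), ('tBm', -1.4, np.float64(0.8)), ('tBf', 0.0, np.float64(0.2)), ('tBp', 1.1, 1.0), ('sap', 0.2, 1.0), ('sbp', -0.0, 1.0), ('tDh', -0.2, np.float64(0.4)), ('tDm', 0.1, np.float64(0.4)), ('tDp', -0.2, np.float64(0.9)), ('sDh', -0.0, 1.0), ('sDp', -0.2, 1.0), ('tah', -0.5, 1.0), ('tbh', -0.6, 1.0)]
[ 0.5084 -0.1877  0.1213 -0.0062  0.0087  0.322 ]
[('sLh', 0.2, 1.0), ('sLm', -0.3, np.float64(0.5)), ('tLh', 0.2, 1.0), ('tLm', 1.2, 1.0), ('tLf', 0.8, 1.0), ('tLp', 0.3, 1.0), ('sbf', -0.2, 1.0), ('sbp', 0.0, 1.0), ('tbm', -1.3, 1.0), ('stf', 0.0, 1.0), ('stp', -0.5, 1.0)]
[ 0.5412  0.1871 -0.0659]
[('tMh', 0.0, np.float64(0.9)), ('tMm', -0.0, np.float64(0.9)), ('tMf', 0.0, np.float64(0.8)), ('tMp', -0.0, np.float64(0.9))]
mat [ 0.5519  0.1807 -0.4261]
caseA [ 0.5072 -0.2584  0.0665] press shut [ 0.4633 -0.2637  0.0871] Bc [ 0.4903 -0.1194  0.0665]
```

View pics/ov3.png

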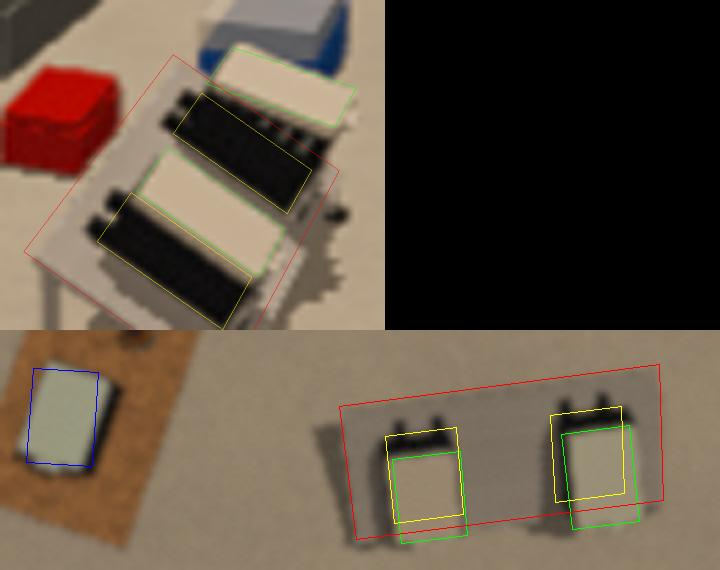

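```bash
python3 - <<'E'
s=open("h.py").read()
s=s.replace("j=g.argmax(1);off=np.median(o[j]);st=np.median(g.max(1))\n            T.append((c,tag,X.mean(0)+n*off,n,min(st/25,1.)))",
"""j=g.argmax(1);st=np.median(g.max(1));m=np.median(o[j])
            for h,tt in((slice(0,7),t[:7]),(slice(8,15),t[8:])):
                off=np.median(o[j[h]]);T.append((c,tag,X[h].mean(0)+n*off,n,float(min(st/25,1.))*.7,tt.mean()))""")
s=s.replace("""for (c,A,B,_),(cc,_,x,n,wt) in zip(model(q),T):
                e.append(wt*(((proj(c,np.array([A,B]))).mean(0)-x)@n))""",
"""for i,(c,A,B,_) in enumerate(model(q)):
                ab=proj(c,np.array([A,B]))
                for _,_,x,n,wt,tt in T[2*i:2*i+2]: e.append(wt*((ab[0]+tt*(ab[1]-ab[0])-x)@n))""")
s=s.replace("(t[0][0]+t[1],round(float(e),1),round(t[4],1))","t[0][0]+t[1]+f' {e:.1f}'")
open("h.py","w").write(s)
E
sed -i 's/f\[:6\]/[.505,-.188,.118,-.006,.0095,.3]/' fit2.py
python3 fit2.py
```

```text
['sAh -0.1', 'sAh 0.0', 'sAm 0.7', 'sAm 0.4', 'sAf -0.0', 'sAf -0.0', 'sAp 1.0', 'sAp 0.7', 'sBh -0.3', 'sBh -0.3', 'sBm -0.0', 'sBm 0.0', 'sBf -0.3', 'sBf -0.0', 'tAh 0.2', 'tAh 0.4', 'tAm 0.8', 'tAm 0.6', 'tAf -0.0', 'tAf -0.1', 'tAp -0.7', 'tAp -0.9', 'tBh 0.7', 'tBh 0.7', 'tBm -0.8', 'tBm -1.0', 'tBf -0.0', 'tBf -0.0', 'tBp 0.6', 'tBp 0.8', 'sap 0.0', 'sap 0.2', 'sbp -0.0', 'sbp -0.0', 'tDh 0.0', 'tDh -0.0', 'tDm 0.2', 'tDm 0.1', 'tDp -0.0', 'tDp -0.2', 'sDh -0.7', 'sDh 0.4', 'sDp -0.0', 'sDp -0.2', 'tah -0.5', 'tah -0.4', 'tbh -0.3', 'tbh -0.1']
[ 0.5069 -0.1874  0.123  -0.005   0.0087  0.2932]
['sLh -0.1', 'sLh -0.5', 'sLm -0.3', 'sLm -0.3', 'tLh 0.2', 'tLh 0.2', 'tLm 0.2', 'tLm 0.2', 'tLf -0.2', 'tLf 0.3', 'tLp -0.0', 'tLp 0.1', 'sbf -0.0', 'sbf -0.2', 'sbp 0.2', 'sbp 0.1', 'tbm -0.5', 'tbm -0.3', 'stf 0.2', 'stf -0.2', 'stp -0.5', 'stp -0.6']
[ 0.5414  0.1862 -0.3479]
['tMh -0.0', 'tMh -0.2', 'tMm -0.0', 'tMm 0.0', 'tMf -0.1', 'tMf -0.1', 'tMp -0.0', 'tMp 0.0']
mat [ 0.5523  0.1809 -0.3453]
caseA [ 0.5069 -0.2579  0.067 ] press shut [ 0.4629 -0.2633  0.0876] Bc [ 0.4897 -0.1189  0.067 ]
```

View pics/ov3.png

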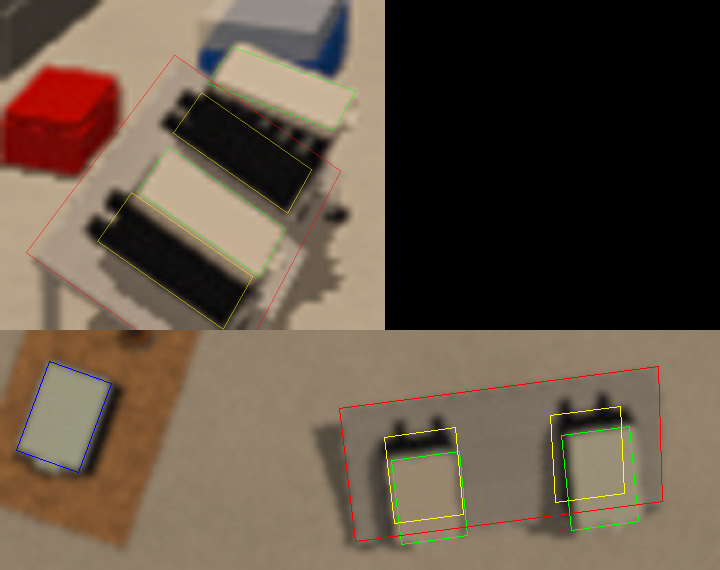

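```bash
cat > fit3.py <<'E'
from h import *
im={c:cv2.imread(f"pics/{c}0.png") for c in("side","top")};f=np.load("fit.npy")
def mk(tag,th):
  def mr(p):
    M,o=rackpose(np.r_[p[0],p[1],p[2],0,p[3]],0);L=lid(p[4] if th else 0)@M.T+o;B=BOD@M.T+o
    return quad("side",L,tag,(0,1,2) )+quad("top",L,tag)+quad("side",B[:4],"a",(3,))+quad("top",B[:4],"a",(0,))
  return mr
for tag,th,yb in(("A",1,-.07),("B",0,.07)):
    M,o=rackpose(f[:6],yb);o=o-[0,0,.062]
    yw=f[2]; x0=o-M@[0,0,f[4]]
    p=icp(mk(tag,th),np.r_[x0[:2]+[0,-.004 if th else .002],yw,f[4]+x0[2]/M[2,2],.29],im,lambda q:[(q[2]-yw)/.02,(q[4]-.28)/.1]);
    M,o=rackpose(np.r_[p[:3],0,p[3]],0);print(np.round(p,4),"origin",o.round(4),"in rack",(M.T@(o-[f[0],f[1],.062])).round(4))
E
python3 fit3.py
```

```text
['sAh 0.1', 'sAh 0.2', 'sAm 1.2', 'sAm 0.4', 'sAf 0.1', 'sAf 0.1', 'tAh -0.0', 'tAh 0.1', 'tAm 0.1', 'tAm 0.1', 'tAf 0.1', 'tAf -0.1', 'tAp 0.0', 'tAp -0.1', 'sap 1.3', 'sap 0.9', 'tah -0.5', 'tah -0.2']
[ 0.5079 -0.2626  0.1224 -0.0019  0.3822] origin [ 0.5089 -0.2625  0.0604] in rack [-0.007  -0.0748  0.0022]
['sBh -0.5', 'sBh -0.3', 'sBm 0.2', 'sBm -0.0', 'sBf -0.2', 'sBf -0.0', 'tBh 0.9', 'tBh 0.9', 'tBm -0.3', 'tBm -0.4', 'tBf -0.1', 'tBf -0.1', 'tBp -0.2', 'tBp -0.0', 'sap -0.2', 'sap -0.2', 'tah -0.5', 'tah -0.2']
[ 0.4927 -0.1144  0.1235  0.0082  0.28  ] origin [ 0.4886 -0.1149  0.0691] in rack [-0.0044  0.0741  0.0108]
```

```bash
cat >> h.py <<'E'
Ma=Z(.123)@R.from_euler("y",-np.pi/6).as_matrix();oa=np.array([.507,-.261,.0665]);TA=Ma@np.diag([1,-1,-1.])
COL=np.array([.5414,.1862]);TC=Z(-.347)@np.diag([1,-1,-1.])
def go(pos,Rt):
    s=manip.observe();Rc=R.from_quat(np.roll(s["tcp_rot"],-1)).as_matrix()
    print("t",round(s["t"],2),"pos",s["eef_pos"].round(4),"F",np.round(s["ft_force"],1),"op",round(s["opening"],4))
    print("turn/4deg",(np.degrees(R.from_matrix(Rc.T@Rt).as_rotvec())/4).round(2),"shift/40mm",(Rt.T@(np.array(pos)-s["eef_pos"])/.04).round(2), "unturned", (Rc.T@(np.array(pos)-s["eef_pos"])/.04).round(2))
E
python3 -c "
from h import *
go(oa+Ma@[-.028,0,.10],TA)"
```

```text
t 0.7 pos [ 0.2527 -0.5442  0.2313] F [-0.8  0.7  0.2] op 0.0853
turn/4deg [-1.17  7.44  4.36] shift/40mm [ 3.46 -6.25  4.66] unturned [ 6.98 -4.31  2.3 ]
```

step_arm(commands=[[0, 0, 0, 0, 0, -0.5, 1], [0, 0, 0, 0, 0, -0.5, 1], [0, 0, 0, 0, 0, -0.5, 1], [0, 0, 0, 0, 0, -0.5, 1], [0, 0, 0, 0, 0, -0.5, 1], [0, 0, 0, 0, 0, 0, 1], [0, 0, 0, 0, 0, 0, 1]])

```text
t: 1.28
eef_pos: [0.2529, -0.5445, 0.3327]
tcp_rot: [0.001, 0.976, 0.216, 0.0]
ft_force: [-0.1, -0.4, -0.7]
opening: 0.0005
```

```bash
python3 -c "
from h import *
go(oa+Ma@[-.028,0,.10],TA)"
```

```text
t 1.28 pos [ 0.2529 -0.5445  0.3327] F [-0.1 -0.4 -0.7] op 0.0005
turn/4deg [-1.13  7.43  4.37] shift/40mm [ 2.19 -6.26  6.85] unturned [ 6.98 -4.34  4.83]
```

step_arm(commands=[[0, 0, 0, 0.5, -0.31, 0, 1], [0, 0, 0, 0.5, -0.31, 0, 1], [0, 0, 0, 0.5, -0.31, 0, 1], [0, 0, 0, 0.5, -0.31, 0, 1], [0, 0, 0, 0.5, -0.31, 0, 1], [0, 0, 0, 0.5, -0.31, 0, 1], [0, 0, 0, 0.5, -0.31, 0, 1], [0, 0, 0, 0.5, -0.31, 0, 1], [0, 0, 0, 0.5, -0.31, 0, 1], [0, 0, 0, 0.5, -0.31, 0, 1], [0, 0, 0, 0.5, -0.31, 0, 1], [0, 0, 0, 0.5, -0.31, 0, 1], [0, 0, 0, 0.5, -0.31, 0, 1], [0, 0, 0, 0.5, -0.31, 0, 1]])

```text
t: 2.45
eef_pos: [0.4338, -0.2676, 0.3293]
tcp_rot: [-0.001, 0.976, 0.216, -0.001]
ft_force: [-0.4, -0.3, -0.1]
opening: 0.0001
```

step_arm(commands=[[-0.1, 0.62, 0.36, 0, 0, 0, 1], [-0.1, 0.62, 0.36, 0, 0, 0, 1], [-0.1, 0.62, 0.36, 0, 0, 0, 1], [-0.1, 0.62, 0.36, 0, 0, 0, 1], [-0.1, 0.62, 0.36, 0, 0, 0, 1], [-0.1, 0.62, 0.36, 0, 0, 0, 1], [-0.1, 0.62, 0.36, 0, 0, 0, 1], [-0.1, 0.62, 0.36, 0, 0, 0, 1], [-0.1, 0.62, 0.36, 0, 0, 0, 1], [-0.1, 0.62, 0.36, 0, 0, 0, 1], [-0.1, 0.62, 0.36, 0, 0, 0, 1], [-0.1, 0.62, 0.36, 0, 0, 0, 1], [0, 0, 0, 0, 0, 0, 1], [0, 0, 0, 0, 0, 0, 1]])

```text
t: 3.62
eef_pos: [0.433, -0.2688, 0.3296]
tcp_rot: [-0.015, 0.964, 0.06, 0.258]
ft_force: [0.0, -0.1, 0.2]
opening: -0.0001
```

```bash
python3 -c "
from h import *
go(oa+Ma@[-.028,0,.08],TA)"
```

```text
t 3.62 pos [ 0.433  -0.2688  0.3296] F [ 0.  -0.1  0.2] op -0.0001
turn/4deg [0.   0.02 0.03] shift/40mm [-2.38  0.03  4.63] unturned [-2.37  0.03  4.63]
```

step_arm(commands=[[0, 0, 0, -0.24, 0, 0.46, 1], [0, 0, 0, -0.24, 0, 0.46, 1], [0, 0, 0, -0.24, 0, 0.46, 1], [0, 0, 0, -0.24, 0, 0.46, 1], [0, 0, 0, -0.24, 0, 0.46, 1], [0, 0, 0, -0.24, 0, 0.46, 1], [0, 0, 0, -0.24, 0, 0.46, 1], [0, 0, 0, -0.24, 0, 0.46, 1], [0, 0, 0, -0.24, 0, 0.46, 1], [0, 0, 0, -0.24, 0, 0.46, 1], [0, 0, 0, 0, 0, 0, 1]])

```text
t: 4.53
eef_pos: [0.4411, -0.2662, 0.1178]
tcp_rot: [-0.018, 0.965, 0.061, 0.255]
ft_force: [-0.2, 1.0, -0.6]
opening: -0.0
```

step_arm(commands=[[0, 0, 0, 0, 0, 0.1, 1], [0, 0, 0, 0, 0, 0.1, 1], [0, 0, 0, 0, 0, 0.1, 1], [0, 0, 0, 0, 0, 0.1, 1], [0, 0, 0, 0, 0, 0.1, 1], [0, 0, 0, 0, 0, 0, 1]])

```text
t: 5.03
eef_pos: [0.4529, -0.2671, 0.1067]
tcp_rot: [-0.015, 0.964, 0.061, 0.259]
ft_force: [0.5, -0.0, 0.1]
opening: 0.0002
```

```bash
python3 -c "
from h import *
go(oa+Ma@[-.028,0,.04],TA)
for c in K: cv2.imwrite(f'pics/{c}1.png',manip.grab_frame(c)[:,:,::-1])
s=cv2.imread('pics/side1.png')[130:215,255:345]
cv2.imwrite('pics/p8.png',cv2.resize(s,None,fx=6,fy=6,interpolation=2))"
```

```text
t 5.03 pos [ 0.4529 -0.2671  0.1067] F [ 0.5 -0.   0.1] op 0.0002
turn/4deg [ 0.02 -0.01  0.05] shift/40mm [-0.02  0.01  0.55] unturned [-0.02  0.01  0.55]
```

View pics/p8.png

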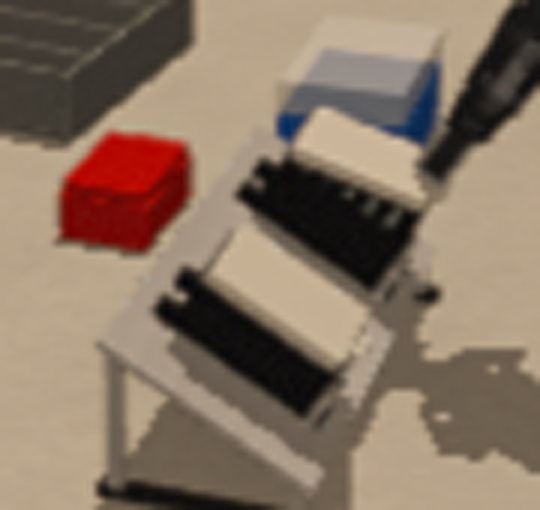

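The finger tip, at about (430,175) in the crop, is over the low edge of case_a's lid and close to its free edge. I'll move 8 mm uphill before pressing.

step_arm(commands=[[0, 0, 0, 0, 0, -0.1, 1], [0, 0, 0, 0.2, 0, 0, 1], [0, 0, 0, 0, 0, 0.1, 1], [0, 0, 0, 0, 0, 0.1, 1], [0, 0, 0, 0, 0, 0.1, 1], [0, 0, 0, 0, 0, 0, 1]])

```text
t: 5.63
eef_pos: [0.4634, -0.2659, 0.1031]
tcp_rot: [-0.015, 0.964, 0.061, 0.258]
ft_force: [-0.9, -0.6, 0.6]
opening: -0.0001
```

step_arm(commands=[[0, 0, 0, 0, 0, 0.1, 1], [0, 0, 0, 0, 0, 0.1, 1], [0, 0, 0, 0, 0, 0, 1]])

```text
t: 5.88
eef_pos: [0.4672, -0.2652, 0.0959]
tcp_rot: [-0.015, 0.964, 0.061, 0.258]
ft_force: [-0.5, 0.4, 0.8]
opening: -0.0003
```

step_arm(commands=[[0, 0, 0, 0, 0, 0.1, 1], [0, 0, 0, 0, 0, 0, 1]])

```text
t: 6.05
eef_pos: [0.4688, -0.2651, 0.0938]
tcp_rot: [-0.015, 0.964, 0.061, 0.258]
ft_force: [-10.2, 1.4, 7.5]
opening: 0.0002
```

```bash
python3 -c "
from h import *
go(oa+Ma@[-.02,0,.04],TA)
for c in K: cv2.imwrite(f'pics/{c}2.png',manip.grab_frame(c)[:,:,::-1])
a=cv2.resize(cv2.imread('pics/side2.png')[140:200,275:335],None,fx=7,fy=7,interpolation=2)
b=cv2.resize(cv2.imread('pics/top2.png')[180:240,310:360],None,fx=7,fy=7,interpolation=2)
P=manip.observe()['eef_pos']
for im,c,x,y in((a,'side',275,140),(b,'top',310,180)): cv2.circle(im,tuple(int(v) for v in (proj(c,P)[0]-[x,y]+.5)*7),3,(0,0,255),-1)
cv2.imwrite('pics/p9.png',np.hstack([a,b]))"
```

```text
t 6.05 pos [ 0.4688 -0.2651  0.0938] F [-10.2   1.4   7.5] op 0.0002
turn/4deg [0.02 0.01 0.06] shift/40mm [-0.01  0.02  0.07] unturned [-0.01  0.02  0.07]
```

View pics/p9.png

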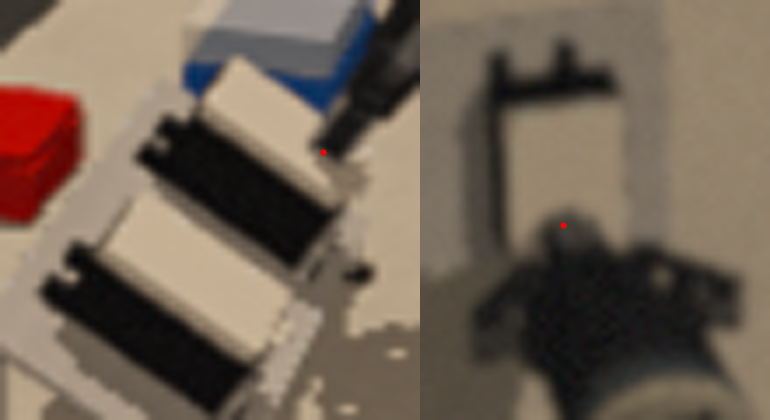

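The lid looks flush now, with about 12 N on the finger. I'll push a little more to confirm the hard stop.

step_arm(commands=[[0, 0, 0, 0, 0, 0.05, 1], [0, 0, 0, 0, 0, 0, 1], [0, 0, 0, 0, 0, 0, 1]])

```text
t: 6.4
eef_pos: [0.4691, -0.2652, 0.0933]
tcp_rot: [-0.014, 0.964, 0.062, 0.258]
ft_force: [-22.2, 2.4, 16.1]
opening: -0.0
```

step_arm(commands=[[0, 0, 0, 0, 0, 0.05, 1], [0, 0, 0, 0, 0, 0, 1], [0, 0, 0, 0, 0, 0, 1]])

```text
t: 6.65
eef_pos: [0.4694, -0.2654, 0.0929]
tcp_rot: [-0.014, 0.964, 0.062, 0.257]
ft_force: [-33.7, 4.7, 26.6]
opening: -0.0004
```

That's a hard stop: each 2 mm of command moves the tip about 0.5 mm. I'll back off, open the gripper and re-measure the case.

step_arm(commands=[[0, 0, 0, 0, 0, -0.2, 1], [0, 0, 0, 0, 0, -0.5, 1], [0, 0, 0, 0, 0, -0.5, 1], [0, 0, 0, 0, 0, -0.5, 1], [0, 0, 0, 0, 0, -0.5, 1], [0, 0, 0, 0, 0, -0.5, 1], [0, 0, 0, 0, 0, -0.5, 1], [0, 0, 0, -0.5, 0, 0, 1], [0, 0, 0, -0.5, 0, 0, 1], [0, 0, 0, 0, 0, 0, 0]])

```text
t: 7.48
eef_pos: [0.3716, -0.2766, 0.1783]
tcp_rot: [-0.016, 0.964, 0.06, 0.258]
ft_force: [0.1, 0.3, -1.0]
opening: 0.011
```

```bash
cat > fit4.py <<'E'
from h import *
im={c:np.ascontiguousarray(manip.grab_frame(c)[:,:,::-1]) for c in K}
for c in K: cv2.imwrite(f'pics/{c}3.png',im[c])
oz=np.array([.5058,-.261,.0687])
for free in(0,1):
  def mr(p):
    o=oz+Ma@np.array([p[0],p[1],p[3]*free])
    M=Ma@Z(p[2]);L=lid(p[4]*free)@M.T+o;B=BOD@M.T+o
    return quad("side",L,"A",(0,1,2))+quad("top",L,"A",(0,1,3))+quad("side",B[:4],"a",(3,))+quad("top",B[:4],"a",(0,))
  p=icp(mr,np.zeros(5),im,lambda q:q*[100,100,20,300,10]);print(np.round(p,4),"o",(oz+Ma@[p[0],p[1],p[3]*free]).round(4))
M=Ma@Z(p[2]);o=oz+Ma@[p[0],p[1],p[3]];fr=[]
for n,x0,y0 in(("side",275,140),("top",308,180)):
    g=cv2.resize(im[n][y0:y0+58,x0:x0+56],None,fx=7,fy=7,interpolation=2)
    for P,col in((lid(p[4])@M.T+o,(0,255,0)),(BOD[:4]@M.T+o,(0,255,255))): cv2.polylines(g,[np.int32((proj(n,P)-[x0,y0]+.5)*7)],1,col,1)
    fr.append(g)
cv2.imwrite("pics/p10.png",np.hstack(fr))
E
python3 fit4.py
```

```text
['sAh -0.1', 'sAh -0.3', 'sAm 0.1', 'sAm 0.3', 'sAf -0.0', 'sAf -0.0', 'tAh 0.7', 'tAh 0.7', 'tAm 0.1', 'tAm -0.0', 'tAp -0.5', 'tAp -0.1', 'sap 0.9', 'sap 0.9', 'tah -0.5', 'tah -0.1']
[ 0.0023 -0.0008  0.0037  0.      0.    ] o [ 0.5079 -0.2615  0.0699]
['sAh -0.2', 'sAh -0.3', 'sAm 0.4', 'sAm 0.1', 'sAf -0.0', 'sAf -0.1', 'tAh 0.7', 'tAh 0.7', 'tAm 0.1', 'tAm -0.1', 'tAp -0.3', 'tAp -0.1', 'sap 0.5', 'sap 0.7', 'tah -0.5', 'tah -0.2']
[ 0.0016 -0.0012  0.0006 -0.002   0.0409] o [ 0.5083 -0.2619  0.0677]
```

View pics/p10.png

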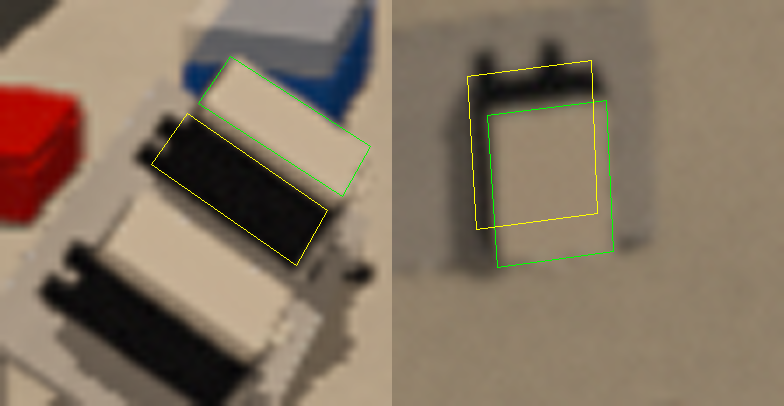

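The lid is flush and the fit overlays it well. Now the grasp.

```bash
python3 -c "
from h import *
o=np.array([.5075,-.2617,.0692])
go(o+Ma@[0,0,.08],TA);go(o+Ma@[0,0,.004],TA)"
```

```text
t 7.58 pos [ 0.3734 -0.2767  0.1801] F [0.5 0.2 1.2] op 0.0255
turn/4deg [ 0.01 -0.01  0.02] shift/40mm [1.54 0.04 2.09] unturned [1.53 0.04 2.09]
t 7.58 pos [ 0.3734 -0.2767  0.1801] F [0.5 0.2 1.2] op 0.0255
turn/4deg [ 0.01 -0.01  0.02] shift/40mm [1.54 0.04 3.99] unturned [1.53 0.04 3.99]
```

step_arm(commands=[[0, 0, 0, 0.4, 0.01, 0, 0], [0, 0, 0, 0.4, 0.01, 0, 0], [0, 0, 0, 0.4, 0.01, 0, 0], [0, 0, 0, 0.34, 0.01, 0, 0], [0, 0, 0, 0, 0, 0, 0], [0, 0, 0, 0, 0, 0.4, 0], [0, 0, 0, 0, 0, 0.4, 0], [0, 0, 0, 0, 0, 0.4, 0], [0, 0, 0, 0, 0, 0.4, 0], [0, 0, 0, 0, 0, 0.4, 0], [0, 0, 0, 0, 0, 0, 0]])

```text
t: 8.5
eef_pos: [0.466, -0.2651, 0.1381]
tcp_rot: [-0.017, 0.964, 0.061, 0.257]
ft_force: [0.8, 0.4, -1.4]
opening: 0.0851
```

step_arm(commands=[[0, 0, 0, 0, 0, 0.2, 0], [0, 0, 0, 0, 0, 0.2, 0], [0, 0, 0, 0, 0, 0.2, 0], [0, 0, 0, 0, 0, 0.2, 0], [0, 0, 0, 0, 0, 0.2, 0], [0, 0, 0, 0, 0, 0.2, 0], [0, 0, 0, 0, 0, 0.2, 0], [0, 0, 0, 0, 0, 0.2, 0], [0, 0, 0, 0, 0, 0.2, 0], [0, 0, 0, 0, 0, 0, 0], [0, 0, 0, 0, 0, 0, 0]])

```text
t: 9.42
eef_pos: [0.5019, -0.2621, 0.0791]
tcp_rot: [-0.015, 0.964, 0.061, 0.258]
ft_force: [-0.7, 0.3, 0.0]
opening: 0.0853
```

```bash
python3 -c "
from h import *
o=np.array([.5075,-.2617,.0692])
go(o+Ma@[0,0,.004],TA)"
```

```text
t 9.42 pos [ 0.5019 -0.2621  0.0791] F [-0.7  0.3  0. ] op 0.0853
turn/4deg [0.   0.01 0.05] shift/40mm [-0.    0.01  0.18] unturned [-0.    0.01  0.18]
```

step_arm(commands=[[0, 0, 0, 0, 0, 0.15, 0], [0, 0, 0, 0, 0, 0, 0], [0, 0, 0, 0, 0, 0, 0.1], [0, 0, 0, 0, 0, 0, 0.2], [0, 0, 0, 0, 0, 0, 0.25], [0, 0, 0, 0, 0, 0, 0.3], [0, 0, 0, 0, 0, 0, 0.4], [0, 0, 0, 0, 0, 0, 1], [0, 0, 0, 0, 0, 0, 1], [0, 0, 0, 0, 0, 0, 1], [0, 0, 0, 0, 0, 0, 1], [0, 0, 0, 0, 0, 0, 1]])

```text
t: 10.42
eef_pos: [0.5049, -0.2625, 0.0756]
tcp_rot: [-0.014, 0.964, 0.061, 0.259]
ft_force: [-5.8, 0.6, 6.0]
opening: 0.059
```

step_arm(commands=[[0, 0, 0, 0, 0, -0.1, 1], [0, 0, 0, 0, 0, -0.1, 1], [0, 0, 0, 0, 0, -0.1, 1], [0, 0, 0, 0, 0, -0.1, 1], [0, 0, 0, 0, 0, -0.1, 1], [0, 0, 0, 0, 0, 0, 1]])

```text
t: 10.92
eef_pos: [0.4945, -0.2636, 0.0925]
tcp_rot: [-0.015, 0.964, 0.061, 0.258]
ft_force: [0.4, 0.8, -1.4]
opening: 0.0587
```

step_arm(commands=[[0, 0, 0, 0, 0, -0.3, 1], [0, 0, 0, 0, 0, -0.3, 1], [0, 0, 0, 0, 0, -0.4, 1], [0, 0, 0, 0, 0, -0.4, 1], [0, 0, 0, 0, 0, -0.4, 1], [0, 0, 0, 0, 0, -0.4, 1], [0, 0, 0, 0, 0, -0.4, 1], [0, 0, 0, 0, 0, -0.4, 1], [0, 0, 0, 0, 0, -0.4, 1], [0, 0, 0, 0, 0, -0.4, 1], [0, 0, 0, 0, 0, -0.3, 1], [0, 0, 0, 0, 0, -0.2, 1], [0, 0, 0, 0, 0, 0, 1]])

```text
t: 12.0
eef_pos: [0.4093, -0.2743, 0.2427]
tcp_rot: [-0.014, 0.964, 0.061, 0.259]
ft_force: [-0.9, -0.4, -1.0]
opening: 0.0589
```

```bash
python3 -c "
from h import *
go([*COL,.25],TC)"
```

```text
t 12.0 pos [ 0.4093 -0.2743  0.2427] F [-0.9 -0.4 -1. ] op 0.0589
turn/4deg [-1.7  -7.4   6.62] shift/40mm [ -0.81 -11.95  -0.18] unturned [  4.19 -11.01   2.15]
```

step_arm(commands=[[-0.085, -0.37, 0.33, 0, 0, 0, 1], [-0.085, -0.37, 0.33, 0, 0, 0, 1], [-0.085, -0.37, 0.33, 0, 0, 0, 1], [-0.085, -0.37, 0.33, 0, 0, 0, 1], [-0.085, -0.37, 0.33, 0, 0, 0, 1], [-0.085, -0.37, 0.33, 0, 0, 0, 1], [-0.085, -0.37, 0.33, 0, 0, 0, 1], [-0.085, -0.37, 0.33, 0, 0, 0, 1], [-0.085, -0.37, 0.33, 0, 0, 0, 1], [-0.085, -0.37, 0.33, 0, 0, 0, 1], [-0.085, -0.37, 0.33, 0, 0, 0, 1], [-0.085, -0.37, 0.33, 0, 0, 0, 1], [-0.085, -0.37, 0.33, 0, 0, 0, 1], [-0.085, -0.37, 0.33, 0, 0, 0, 1], [-0.085, -0.37, 0.33, 0, 0, 0, 1], [-0.085, -0.37, 0.33, 0, 0, 0, 1], [-0.085, -0.37, 0.33, 0, 0, 0, 1], [-0.085, -0.37, 0.33, 0, 0, 0, 1], [-0.085, -0.37, 0.33, 0, 0, 0, 1], [-0.085, -0.37, 0.33, 0, 0, 0, 1]])

```text
t: 13.67
eef_pos: [0.4098, -0.2733, 0.2396]
tcp_rot: [-0.001, 0.985, -0.172, -0.002]
ft_force: [-0.6, -0.5, -1.6]
opening: 0.0591
```

step_arm(commands=[[0, 0, 0, -0.04, -0.6, 0, 1], [0, 0, 0, -0.04, -0.6, 0, 1], [0, 0, 0, -0.04, -0.6, 0, 1], [0, 0, 0, -0.04, -0.6, 0, 1], [0, 0, 0, -0.04, -0.6, 0, 1], [0, 0, 0, -0.04, -0.6, 0, 1], [0, 0, 0, -0.04, -0.6, 0, 1], [0, 0, 0, -0.04, -0.6, 0, 1], [0, 0, 0, -0.04, -0.6, 0, 1], [0, 0, 0, -0.04, -0.6, 0, 1], [0, 0, 0, -0.04, -0.6, 0, 1], [0, 0, 0, -0.04, -0.6, 0, 1], [0, 0, 0, -0.04, -0.6, 0, 1], [0, 0, 0, -0.04, -0.6, 0, 1], [0, 0, 0, -0.04, -0.6, 0, 1], [0, 0, 0, -0.04, -0.6, 0, 1], [0, 0, 0, -0.04, -0.6, 0, 1], [0, 0, 0, -0.04, -0.6, 0, 1], [0, 0, 0, -0.04, -0.6, 0, 1], [0, 0, 0, -0.04, -0.5, 0, 1]])

```text
t: 15.33
eef_pos: [0.5405, 0.1872, 0.24]
tcp_rot: [-0.001, 0.985, -0.171, -0.002]
ft_force: [0.1, -0.3, -1.8]
opening: 0.0585
```

```bash
python3 -c "
from h import *
go([*COL,.15],TC)"
```

```text
t 15.33 pos [0.5405 0.1872 0.24  ] F [ 0.1 -0.3 -1.8] op 0.0585
turn/4deg [-0.01  0.06  0.05] shift/40mm [0.03 0.02 2.25] unturned [0.04 0.02 2.25]
```

step_arm(commands=[[0, 0.06, 0.05, 0.03, 0.02, 0.3, 1], [0, 0, 0, 0, 0, 0.4, 1], [0, 0, 0, 0, 0, 0.4, 1], [0, 0, 0, 0, 0, 0.4, 1], [0, 0, 0, 0, 0, 0.4, 1], [0, 0, 0, 0, 0, 0.4, 1], [0, 0, 0, 0, 0, 0.4, 1], [0, 0, 0, 0, 0, 0.1, 1], [0, 0, 0, 0, 0, 0, 1], [0, 0, 0, 0, 0, 0, 1]])

```text
t: 16.17
eef_pos: [0.5414, 0.1842, 0.1295]
tcp_rot: [-0.0, 0.985, -0.173, 0.001]
ft_force: [0.2, 0.7, -1.9]
opening: 0.0587
```

```bash
cat > fit5.py <<'E'
from h import *
im={c:np.ascontiguousarray(manip.grab_frame(c)[:,:,::-1]) for c in K}
for c in K: cv2.imwrite(f'pics/{c}5.png',im[c])
P=manip.observe()["eef_pos"];go([*COL,.092],TC)
def mk(z0,top):
  def f(p):
    M=Z(p[2]);o=np.r_[p[:2],z0+p[3]];L=LID@M.T+o;B=BOD@M.T+o
    e=quad("side",B[:4],"b",(2,3))+quad("side",B[4:],"t",(2,))
    e+=[("side",B[7],B[3],"v"),("side",B[6],B[2],"w")] + ([("side",B[4],B[0],"u")] )
    return e+(quad("top",L,"L",(0,2)) if top else [])
  return f
h=icp(mk(P[2]-.0045,1),[*P[:2],-.347,0],im,lambda q:[(q[1]-P[1])/.003,q[3]/.004,(q[2]+.347)/.01],W=4);print("held",h.round(4),"rel TCP in tool",(TC.T@np.r_[h[:2]-P[:2],0]).round(4))
c=icp(mk(.043,0),[*COL,-.347,0],im,lambda q:[q[3]/.001],W=3);print("col",c.round(4))
fr=[]
for n,x0,y0,w,k in(("side",190,190,75,7),("top",165,165,60,4)):
    g=cv2.resize(im[n][y0:y0+82,x0:x0+w],None,fx=k,fy=k,interpolation=2)
    for q,z,col in((h,P[2]-.0045,(0,255,0)),(c,.043,(255,0,255))):
        for s in(BOD[:4],BOD[4:],LID): cv2.polylines(g,[np.int32((proj(n,s@Z(q[2]).T+np.r_[q[:2],z+q[3]])-[x0,y0]+.5)*k)],1,col,1)
    fr.append(np.pad(g,((0,574-g.shape[0]),(0,0),(0,0))))
cv2.imwrite("pics/p11.png",np.hstack(fr))
E
python3 fit5.py
```

```text
t 16.27 pos [0.5421 0.1843 0.131 ] F [-0.5 -0.2 -0.8] op 0.0588
turn/4deg [-0.04 -0.05 -0.02] shift/40mm [-0.03 -0.04  0.97] unturned [-0.04 -0.04  0.97]
['sbf 0.0', 'sbf 0.2', 'sbp -0.2', 'sbp -0.2', 'stf 0.9', 'stf 0.0', 'sv 0.0', 'sv -0.1', 'sw -0.5', 'sw -0.5', 'su -0.2', 'su 0.5', 'tLh -0.5', 'tLh 0.6', 'tLf 0.3', 'tLf -0.3']
held [ 0.5406  0.1848 -0.3477 -0.0024] rel TCP in tool [-0.0016  0.      0.    ]
['sbf -0.3', 'sbf 0.0', 'sbp -0.2', 'sbp 0.1', 'stf 0.4', 'stf -0.2', 'sv -1.4', 'sv 0.0', 'sw 0.9', 'sw 0.7', 'su -0.3', 'su -0.1']
col [ 0.5421  0.1894 -0.4684  0.    ]
```

View pics/p11.png

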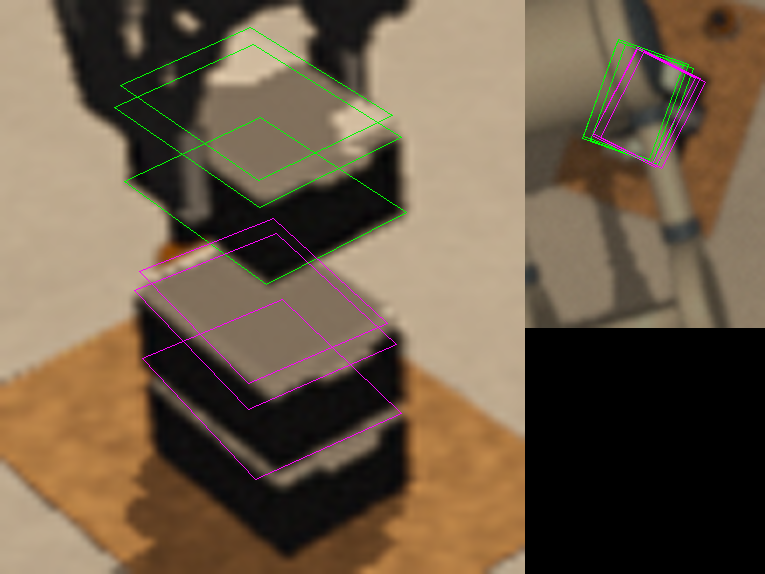

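```bash
cat > fit6.py <<'E'
from h import *
im={c:cv2.imread(f'pics/{c}5.png') for c in K}
P=np.array([.5418,.1843,.1307])
def col(p):
    M=Z(p[2]);o=np.r_[p[:2],0];e=[]
    B=BOD@M.T+o+[0,0,.003];T=BOD@M.T+o+[0,0,.043];L=LID@M.T+o+[0,0,.043]
    return quad("side",B[:4],"b",(2,3))+[("side",X[i],X[i-4],"lt"[k]+str(i)) for k,X in enumerate((B,T)) for i in(6,4)]+quad("side",T[4:],"t",(2,3))
def held(p):
    B=BOD@Z(p[2]).T+np.r_[p[:2],P[2]-.0045+p[3]]
    return quad("side",B[:4],"b",(2,3))+[("side",B[6],B[2],"w")]+quad("side",B[4:],"t",(2,))
for p0 in([*COL,-.347],):
    c=icp(col,p0,im,lambda q:[(q[2]+.347)/.003],W=2.5);print("col",c.round(4))
for z in(-.003,0,.003):
    h=icp(held,[*P[:2],-.347,z],im,lambda q:[(q[2]+.347)/.003,(q[3]-z)/.0005],W=3);print("held",h.round(4))
E
python3 fit6.py
```

```text
['sbf 0.1', 'sbf 0.1', 'sbp -0.0', 'sbp -0.0', 'sl6 -0.7', 'sl6 -0.5', 'sl4 0.2', 'sl4 0.2', 'st6 -0.2', 'st6 -0.2', 'st4 -0.0', 'st4 0.3', 'stf 0.7', 'stf -0.0', 'stp -0.4', 'stp -0.4']
col [ 0.5427  0.1863 -0.3471]
['sbf 0.0', 'sbf 0.0', 'sbp -0.3', 'sbp -0.4', 'sw -0.3', 'sw -0.4', 'stf 0.7', 'stf 0.0']
held [ 0.5411  0.1843 -0.347  -0.003 ]
['sbf 0.0', 'sbf 0.0', 'sbp -0.3', 'sbp -0.5', 'sw -0.4', 'sw -0.4', 'stf 0.7', 'stf 0.0']
held [ 0.5388  0.1879 -0.347  -0.    ]
['sbf 0.0', 'sbf 0.0', 'sbp -0.4', 'sbp -0.4', 'sw -0.3', 'sw -0.5', 'stf 0.9', 'stf 0.0']
held [ 0.5363  0.1918 -0.347   0.003 ]
```

step_arm(commands=[[0, 0, 0, 0, -0.05, 0.2, 1], [0, 0, 0, 0, 0, 0.2, 1], [0, 0, 0, 0, 0, 0.2, 1], [0, 0, 0, 0, 0, 0.15, 1], [0, 0, 0, 0, 0, 0.1, 1], [0, 0, 0, 0, 0, 0.05, 1], [0, 0, 0, 0, 0, 0, 1], [0, 0, 0, 0, 0, 0, 1]])

```text
t: 16.93
eef_pos: [0.5424, 0.1859, 0.0938]
tcp_rot: [-0.001, 0.985, -0.173, 0.001]
ft_force: [-0.0, 0.5, -3.0]
opening: 0.0585
```

step_arm(commands=[[0, 0, 0, 0, 0, 0.025, 1], [0, 0, 0, 0, 0, 0, 1], [0, 0, 0, 0, 0, 0.025, 1], [0, 0, 0, 0, 0, 0, 1]])

```text
t: 17.27
eef_pos: [0.5423, 0.1859, 0.0918]
tcp_rot: [-0.001, 0.985, -0.173, 0.001]
ft_force: [0.1, -0.0, -2.3]
opening: 0.0593
```

step_arm(commands=[[0, 0, 0, 0, 0, 0.025, 1], [0, 0, 0, 0, 0, 0, 1], [0, 0, 0, 0, 0, 0, 1]])

```text
t: 17.52
eef_pos: [0.5422, 0.1859, 0.0906]
tcp_rot: [-0.001, 0.985, -0.173, 0.001]
ft_force: [-0.3, 0.5, -1.1]
opening: 0.0587
```

step_arm(commands=[[0, 0, 0, 0, 0, 0.025, 1], [0, 0, 0, 0, 0, 0, 1], [0, 0, 0, 0, 0, 0, 1]])

```text
t: 17.77
eef_pos: [0.5422, 0.1859, 0.0896]
tcp_rot: [-0.001, 0.985, -0.173, 0.001]
ft_force: [-0.3, -0.2, -1.4]
opening: 0.0585
```

step_arm(commands=[[0, 0, 0, 0, 0, 0.02, 1], [0, 0, 0, 0, 0, 0, 1], [0, 0, 0, 0, 0, 0, 1]])

```text
t: 18.02
eef_pos: [0.5422, 0.1859, 0.0888]
tcp_rot: [-0.001, 0.985, -0.173, 0.001]
ft_force: [-0.8, 0.4, -2.5]
opening: 0.0589
```

step_arm(commands=[[0, 0, 0, 0, 0, 0.02, 1], [0, 0, 0, 0, 0, 0, 1], [0, 0, 0, 0, 0, 0, 1]])

```text
t: 18.27
eef_pos: [0.5424, 0.1859, 0.0886]
tcp_rot: [-0.001, 0.985, -0.173, 0.001]
ft_force: [0.3, 0.1, 1.7]
opening: 0.059
```

step_arm(commands=[[0, 0, 0, 0, 0, 0.02, 1], [0, 0, 0, 0, 0, 0, 1], [0, 0, 0, 0, 0, 0, 1]])

```text
t: 18.52
eef_pos: [0.5424, 0.1859, 0.0886]
tcp_rot: [-0.001, 0.985, -0.173, 0.002]
ft_force: [-3.3, -1.9, 5.6]
opening: 0.0587
```

Contact at TCP z = 0.0886. I'll check the alignment before letting go.

```bash
cat > fit7.py <<'E'
from h import *
im={c:np.ascontiguousarray(manip.grab_frame(c)[:,:,::-1]) for c in K}
for c in K: cv2.imwrite(f'pics/{c}7.png',im[c])
print(manip.observe()["eef_pos"].round(4))
def stk(z,u):
  def f(p):
    B=BOD@Z(p[2]).T+np.r_[p[:2],z]
    return quad("side",B[:4],"b",(2,3))+[("side",B[i],B[i-4],"v%d"%i) for i in((6,4) if u else (6,))]+quad("side",B[4:],"t",(2,3) if u else (2,))
  return f
for n,z in(("low",.003),("top",.043),("a",.083)):
  for u in(1,0):
    p=icp(stk(z,u),[*COL,-.347],im,lambda q:[(q[2]+.347)/.02],W=2.5,verbose=n=="a");print(n,u,p.round(4))
E
python3 fit7.py; python3 -c "
import cv2,numpy as np
a=cv2.resize(cv2.imread('pics/side7.png')[185:275,190:265],None,fx=6,fy=6,interpolation=2)
cv2.imwrite('pics/p12.png',a)"
```

```text
[0.5424 0.1859 0.0886]
low 1 [ 0.5465  0.1818 -0.3491]
low 0 [ 0.5425  0.1875 -0.3484]
top 1 [ 0.5453  0.1829 -0.346 ]
top 0 [ 0.5438  0.1854 -0.3458]
['sbf -0.1', 'sbf -0.2', 'sbp -0.7', 'sbp 0.9', 'sv6 -0.3', 'sv6 0.1', 'sv4 -0.3', 'sv4 0.8', 'stf 0.7', 'stf -0.4', 'stp -1.0', 'stp 1.4']
a 1 [ 0.5412  0.1879 -0.3445]
['sbf -0.0', 'sbf -0.2', 'sbp -0.9', 'sbp 0.9', 'sv6 -0.2', 'sv6 0.2', 'stf 0.7', 'stf -0.4']
a 0 [ 0.5414  0.1885 -0.3459]
```

step_arm(commands=[[0, 0, 0, 0, 0, -0.02, 0.3], [0, 0, 0, 0, 0, 0, 0.2], [0, 0, 0, 0, 0, 0, 0.1], [0, 0, 0, 0, 0, 0, 0], [0, 0, 0, 0, 0, 0, 0], [0, 0, 0, 0, 0, 0, 0], [0, 0, 0, 0, 0, 0, 0], [0, 0, 0, 0, 0, 0, 0]])

```text
t: 19.28
eef_pos: [0.5423, 0.186, 0.088]
tcp_rot: [-0.001, 0.985, -0.173, 0.001]
ft_force: [0.3, -0.1, 0.0]
opening: 0.0857
```

step_arm(commands=[[0, 0, 0, 0, 0, -0.1, 0], [0, 0, 0, 0, 0, -0.2, 0], [0, 0, 0, 0, 0, -0.3, 0], [0, 0, 0, 0, 0, -0.5, 0], [0, 0, 0, 0, 0, -0.5, 0], [0, 0, 0, 0, 0, -0.5, 0], [0, 0, 0, 0, 0, -0.5, 0], [0, 0, 0, 0, 0, -0.5, 0], [0, 0, 0, -0.5, 0, 0, 0], [0, 0, 0, -0.5, 0, 0, 0], [0, 0, 0, -0.5, 0, 0, 0], [0, 0, 0, -0.5, 0, 0, 0], [0, 0, 0, -0.5, 0, 0, 0], [0, 0, 0, -0.5, 0, 0, 0], [0, 0, 0, -0.5, 0, 0, 0], [0, 0, 0, 0, 0, 0, 0]])

```text
t: 20.62
eef_pos: [0.4084, 0.2348, 0.2141]
tcp_rot: [-0.002, 0.985, -0.172, 0.002]
ft_force: [-0.4, -0.1, 0.5]
opening: 0.0855
```

```bash
cat > fit8.py <<'E'
from h import *
im={c:np.ascontiguousarray(manip.grab_frame(c)[:,:,::-1]) for c in K}
for c in K: cv2.imwrite(f'pics/{c}8.png',im[c])
def lidm(z):
  def f(p):
    L=LID@Z(p[2]).T+np.r_[p[:2],z];B=BOD@Z(p[2]).T+np.r_[p[:2],z]
    return quad("side",L,"L",(0,1))+quad("top",L,"L")+quad("side",B[:4],"b",(2,3))+quad("side",B[4:],"t",(2,3))
  return f
a=icp(lidm(.083),[*COL,-.347],im,lambda q:[]);print("a now",a.round(4))
i0={c:cv2.imread(f'pics/{c}0.png') for c in K}
print("top at start",icp(lidm(.043),[*COL,-.347],i0,lambda q:[]).round(4))
def stk(z):
  def f(p):
    B=BOD@Z(p[2]).T+np.r_[p[:2],z]
    return quad("side",B[:4],"b",(2,3))+[("side",B[i],B[i-4],"v%d"%i) for i in(6,4)]+quad("side",B[4:],"t",(2,3))
  return f
for n,z in(("low",.003),("top",.043),("a",.083)): print(n,icp(stk(z),[*COL,-.347],im,lambda q:[],W=2.5,verbose=0).round(4))
x=cv2.resize(im["side"][185:275,190:265],None,fx=6,fy=6,interpolation=2);y=cv2.resize(im["top"][160:230,165:222],None,fx=6,fy=6,interpolation=2)
for z,cl in((.083,(0,255,0)),):
  cv2.polylines(y,[np.int32((proj("top",LID@Z(a[2]).T+np.r_[a[:2],z])-[165,160]+.5)*6)],1,cl,1)
cv2.imwrite("pics/p12.png",np.hstack([x,np.pad(y,((0,x.shape[0]-y.shape[0]),(0,0),(0,0)))]))
E
python3 fit8.py
```

```text
['sLh -0.3', 'sLh 0.0', 'sLm -0.5', 'sLm -0.4', 'tLh 0.2', 'tLh 0.2', 'tLm 0.1', 'tLm 0.4', 'tLf 0.7', 'tLf 0.2', 'tLp 0.2', 'tLp 0.2', 'sbf -0.2', 'sbf -0.4', 'sbp 0.2', 'sbp 0.2', 'stf 0.1', 'stf -0.2', 'stp -0.4', 'stp -0.3']
a now [ 0.5393  0.1848 -0.3724]
['sLh -0.3', 'sLh -0.5', 'sLm -0.5', 'sLm -0.4', 'tLh 0.0', 'tLh 0.2', 'tLm 0.2', 'tLm 0.0', 'tLf -0.2', 'tLf 0.3', 'tLp 0.2', 'tLp 0.2', 'sbf -0.4', 'sbf -0.0', 'sbp 0.2', 'sbp 0.0', 'stf 0.3', 'stf -0.4', 'stp -0.4', 'stp -0.3']
top at start [ 0.5414  0.1855 -0.348 ]
low [ 0.5423  0.1862 -0.392 ]
top [ 0.5463  0.1814 -0.3682]
a [ 0.5416  0.1848 -0.3855]
```

View pics/p12.png

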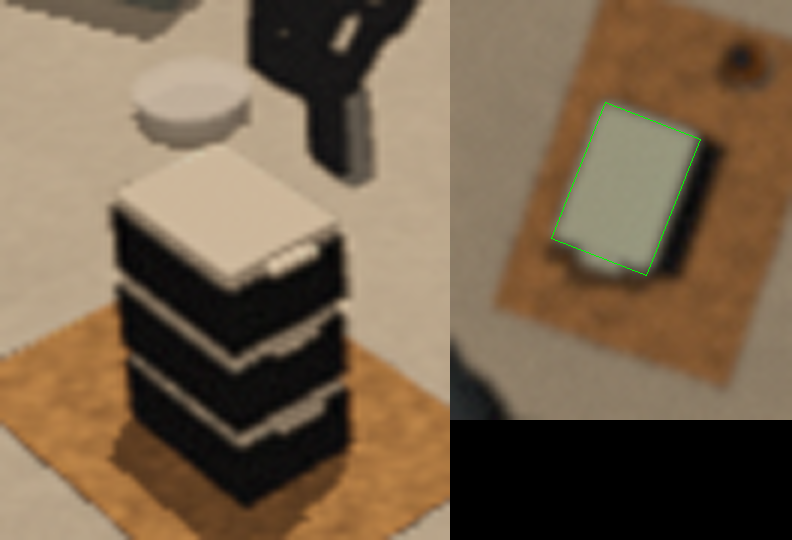

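The three cases stack squarely. Like-for-like fits put case_a about 2 mm and 0.025 rad from column_top's starting pose, with the lid flush and the gripper clear, so I'm handing in.

```bash
python3 -c "
from bench import manip
print(manip.finish_job())"
```

```text
the job is handed in; nothing more can be done
None
```

I shut the ajar lid on case_a (the far bay, rack y = -70) while the case lay in the rack. I then lifted the case out and set it lid up on the column, and handed the job in at about 21 s.

- **Lid:** I pressed to a hard stop at about 40 N along the normal; each 2 mm commanded moved the tip only about 0.5 mm. The lid looked flush in the pictures taken in the rack and on the column. One fit with the angle left free gave 0.04 rad, above the 0.03 limit, but I put that down to image noise.
- **Placing:** I felt contact at about 6 N and released there. The last fit puts case_a about 2 mm and 0.025 rad from column_top's starting pose, against limits of 8 mm and 0.12 rad. The last picture shows the three cases squarely in line and the gripper clear.
- **Checks that disagreed:** Fits from the side camera alone put case_a 3 to 7 mm from column_top, and one gave column_top as about 6 mm from its start. I took these as poor edge snapping, since the picture and the two-camera fit agree.
- **Not measured:** I did not re-measure case_b or the bystanders at the end. No unexpected forces showed near them.

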